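# Press a natch into a plaster mould with locking pliers

### The arm

A 6-joint arm with a two-finger parallel gripper is mounted at the origin on the work surface. World frame = base frame: x ahead of the robot, y to its left, z up, the work surface at z = 0. Lengths are in mm, angles in rad, forces in N, time in s.
With the tool pointing down it reaches from about 350 to 950 mm from the base axis. Payload 17.4 kg.
Tool frame: the origin (TCP) lies on the front face of the gripper's body, between the roots of the fingers; the fingertips stand 84 mm ahead of it and the grasp point (between the pads) lies 65 mm ahead of it; z points along the fingers, y is the line along which they close (so a half turn about z gives the same grasp; the last joint's range is limited). The gripper opens to 93 mm and grips with 3 to 60 N. Pads are 15 mm wide; open, the fingers measure 128 mm over their backs; the gripper's body (75 mm by 188 mm) begins 65 mm behind the grasp point.
Start: joints at [-1.358, 0.116, 1.442, -0, 1.584, -0.038], TCP at [167.511, -653.891, 302.746] pointing down, gripper open.
Joint ranges: [-2.83, 2.83], [-0.83, 2.19], [0.07, 2.5], [-1.14, 4.28], [0.01, 3], [-2.97, 2.97]. Speed limits (rad/s): [1.89, 1.89, 2.22, 3.14, 3.14, 3.14].

### API

Orientations are given as a unit quaternion [w, x, y, z].
In Python, from cell import bot, imaging gives the robot as it stands.
- The arm moves only by the tool send_rows, never from a script. Its argument "plan" is a list of rows, each an object of numbers: "gripper": the finger opening in m, from 0 to 0.093; "x", "y", "z": the shift along the tool's x, y, z in m; "rx", "ry", "rz": the turn, a rotation vector about the tool's x, y, z in degrees. A call has 1 to 10 rows; each row shifts and turns the commanded pose from where the row before left it, along the tool's axes as they then stand; what a row does not reach is not made up. A row lasts 1/10 s, in which the tool goes at most 50 mm and 8.59 degrees, less where a joint would pass 70% of its speed; a pose out of reach is approached as far as the arm can. A call with a gripper value outside its range is refused whole. The fingers move at their own pace and stop on an object; the grip force is fixed at half the most. Time passes only in rows, so rows that do not move let the fingers close. It gives the time, the measured TCP pose, the force, the opening and the grip force at its end, in the units of the state.
- bot.sense(): the state, without advancing time (a new reading comes with each control period).
- imaging.read_camera(name): name is "scene" or "side" or "wrist"; returns a dict with "color" (400x640x3 uint8, blue, green, red), "depth" (400x640 float32, mm along the optical axis (not along the pixel's ray), 0 where there is no reading), "fx", "fy", "cx", "cy" (pixels), "R" (3x3) and "t" (3): a world point X has camera coordinates R X + t. Camera axes: x right, y down, z forward; pixel columns grow to the right and rows downward; lengths in mm; the calibration is good to about 2 mm. A picture is of the moment at which its call begins.
- bot.finish_job(): hands the job in; it is judged then, once.
The state is a dict: "clock": time; "joint_pos": joint angles; "dq": joint speeds; "effort": joint torques, N m; "tool_pos": TCP position; "tool_rot": TCP orientation; "wrist_force": force on the tool from outside, world axes, zero at the start; "ft_torque": the same for the moment, N m; "finger_gap": opening from 0.0 (shut) to 1.0 (fully open); "grip_force": force on a finger pad.
Only numpy, scipy, OpenCV 4.12 (cv2) and the standard library are available. Lean on these libraries where they do the work, as an engineer would, in place of code of your own. Each camera call takes 0.05 s, during which the arm holds its last target. There are 200 camera calls.

### The job

Set the small plaster mould half in the channel of the bench-mounted locking pliers, brass pin end first, and slide it in with a gentle push until you feel it come up against the depth stop. With the mould let go, squeeze the pliers' long handle down, no harder than it needs, until it goes over centre and the pliers stay locked by themselves with your hand off, so that the pin is pressed fully home; then free them by flicking the release lever (do not pull the handle up) so that the handle springs fully open, and leave the mould where it is. Leave the other things on the bench alone.

Things in the scene. Friction and masses are not known exactly. Their poses are not given: they have to be found in the camera images.
- pliers: Steel locking pliers on a steel base plate (390 x 100 x 8 mm, x = -180 to 210) fixed to the bench. Origin: on the bench under the jaw pivot; +x = to the mouth, -x = to the handle's tail, z up. Cheek plates (x = -55 to 32, y = +-20) rise to z = 106. The open jaw reaches to x = 71, foot at z = 65, top under 96. Fingers must not load any part by over 25 N.
- mouth (a point): Centre of the channel floor (8 mm above the bench) at x = 130, y = 0 of the pliers, axes as the pliers. Between here and x = 45 the guides stand 64 mm apart, their tops 20 mm above the bench; outward, to x = 173, they flare to 75 mm and the base plate ends at x = 210. The mould lies on the plate here and slides in towards -x.
- press (a point): Middle of the top of the moving handle when locked (nominal: 84 mm above the bench), x = -155, y = 0 of the pliers. Bar 18 mm wide, 12 thick, hinged at x = -43, z = 83, tail end at x = -200; locked it is level, open its top is about 80 mm higher here. A hidden setting screw tilts its whole travel by up to +-0.15 rad (here +-17 mm locked, +-25 open), so feel for the lock. Push straight down.
- handle (a joint): Moving handle, rad: 0 = open, 0.55 = dead centre, 0.60 = locked on its hard end stop. It springs open from below 0.55 and stays shut above. Pushed down at point press it resists with up to about 12 N (a little more where the finger first sticks); about 6 mm above the end stop the resistance vanishes and it snaps down away from the finger and stays.
- release (a joint): Release lever on the handle, rad: 0 = at rest (sprung), positive = tab pushed towards +x of the pliers, at most 0.6. Pushed some 8 to 12 mm at its tab (up to about 6 N) it prises the locked handle back over centre at about 0.2 to 0.3 rad, and the handle with the lever springs up.
- tab (a point): Where to push the release lever's upright flat tab while the handle is locked: x = -88, y = 50 of the pliers, 118 mm above the bench; axes as the pliers. The tab is 6 mm thick (x), y = 28 to 66, z = 78 to 130, beside the handle, 19 mm clear of the bar. Push towards +x from its -x side, fingertips no lower than z = 108: the lever's root rises 26 mm as the handle springs up.
- seat (a point): Point of the channel floor (8 mm above the bench, x = 85, y = 0 of the pliers) where the mould's origin lies when fully home against the stop. Axes as the pliers.
- stop: Depth stop, an upright steel pad (6 x 34 x 26 mm) at the inner end of the channel; origin at its centre, its face 3 mm from it towards +x of the pliers. Over 20 N of the mould against it would chip the plaster.
- mould: Small loose plaster mould half, 90 (x) x 60 (y) x 40 mm (z), about 0.35 kg, with a flower hollow towards its +x end; origin at the centre of its underside. The brass pin is at its -x end, which goes in first (its axes agree with the pliers' when home). Hold it across its 60 mm width 22 mm to the +x side of its middle, so that the gripper clears the jaw.
- natch (a joint): How far the brass pin (head 14 mm across, 5 mm thick, at x = -25, y = 0 of the mould) is pressed into the plaster, m: 0 = as found, underside of the head 6 mm above the plaster; 0.006 = fully home. It takes about 9 N.
- mug: White mug with brushes, bystander, 82 mm across, 220 mm tall with brushes.
- jar_a: Small paint jar, 42 mm across, 55 mm tall, bystander.
- jar_b: Small paint jar, 42 mm across, 55 mm tall, bystander.
- tile: Painted white tile 150 x 150 x 8 mm, bystander.
- big_mould: Larger plaster mould half, 140 x 110 x 57 mm, without a pin, bystander.
- brush: Paint brush lying on the bench near the robot, bystander.

How it is judged (in metres and radians):
On the way, in this order (a step that is already met when the one before it is completed fails the run):
1. the mould is pushed up against the depth stop in the channel, pin not yet pressed, handle open (horizontal distance between mould and seat below 0.003 m and angle between the x axis of mould and the x axis of pliers, either way round below 0.06 rad and angle between mould's own z axis and vertical below 0.04 rad and contact force between mould and stop above 1.5 N and value of joint handle below 0.15 rad and value of joint natch below 0.002 m).
2. the handle stays locked over centre with the hand off pliers and mould, the pin pressed home (value of joint handle above 0.565 rad and value of joint natch above 0.005 m and contact force between the fingers and pliers below 0.1 N and contact force between the fingers and mould below 0.1 N), for 0.4 s.
3. the release lever is pushed over while the pliers are still shut (value of joint release above 0.12 rad and value of joint handle above 0.5 rad), for 0.01 s.
At the end, for the whole second after the job is handed in: The mould half rests in the channel, within 3 mm of fully home and square (0.06 rad), its brass pin pressed in by more than 5 mm of 6; the pliers' handle is sprung open (below 0.1 rad), the release lever is back at rest (below 0.1 rad) (horizontal distance between mould and seat below 0.003 m and angle between the x axis of mould and the x axis of pliers, either way round below 0.06 rad and angle between mould's own z axis and vertical below 0.04 rad and value of joint natch above 0.005 m and value of joint each of handle, release below 0.1 rad and linear speed of mould below 0.02 m/s); the robot touches nothing.
It fails at once if the mould is rammed against the depth stop with more than 20 N (contact force between mould and stop above 20 N).
It fails at once if the fingers push on the pliers with more than 25 N (contact force between the fingers and pliers above 25 N).
It fails at once if another thing on the bench is moved by more than 30 mm (distance of any of mug, jar_a, jar_b, tile, big_mould, brush from where it was at the start of the episode above 0.03 m).
It also fails if it takes over 72 s, if anything falls off the work surface, if the arm or the gripper's body presses on something with over 40 N, if the wrist force passes 120 N, or if a joint passes its speed limit or range.

## Working session

There is one attempt and no reset: what is moved stays moved. The work goes in short steps, Python scripts to look and compute and a tool call to move; the robot and the scene stay as the last step left them, time stands still between calls to the robot, and variables do not carry over. Pictures are saved under pics/ and viewed, at most 10 in all, crops included, and the job is handed in when it is done.

Besides the shell and the picture viewer there is one more tool, called after "Call:" as name(argument=value, ...), one argument or row to a line, values as JSON. send_rows: Moves the arm, as the interface text tells. Its arguments: {"type":"object","properties":{"plan":{"type":"array","items":{"type":"object","properties":{"gripper":{"type":"number"},"x":{"type":"number"},"y":{"type":"number"},"z":{"type":"number"},"rx":{"type":"number"},"ry":{"type":"number"},"rz":{"type":"number"}}}}},"required":["plan"]}

```bash
ls; mkdir -p pics
python3 - <<'E'
from cell import bot, imaging
import cv2,numpy as np
print(bot.sense())
for n in ("scene","side"):
    c=imaging.read_camera(n); cv2.imwrite(f"pics/{n}0.png",c["color"]); np.savez(f"{n}0.npz",**c)
    R,t=c["R"],c["t"]; print(n,c["fx"],c["cx"],c["cy"],"campos",-R.T@t,"fwd",R[2])
E
```

```text
pics
{'clock': 0.0, 'joint_pos': array([-1.35783988e+00,  1.16464901e-01,  1.44228881e+00,  6.97826684e-07,
        1.58402060e+00, -3.78110920e-02]), 'dq': array([ 0.00010797,  0.00033756, -0.00125652,  0.00040809, -0.00120972,
        0.00050232]), 'effort': array([-2.19502181e-03, -7.21270466e+01, -6.22603726e+01,  7.78218848e-02,
        2.38007354e-02, -7.80734990e-05]), 'tool_pos': array([ 167.45788991, -653.77149224,  302.00472594]), 'tool_rot': array([-5.88598169e-04,  9.92149574e-01,  1.25055483e-01, -5.13270622e-05]), 'wrist_force': array([ 0.21492083, -0.34122686,  0.07555651]), 'ft_torque': array([ 0.04441801, -0.00163051,  0.06939113]), 'grip_force': 0.0, 'finger_gap': 1.0003589104424098}
scene 390.70944843759 320.63468576042015 196.45259275042045 campos [ 911.51280562 -677.8045847  1109.81735142] fwd [-0.27373843  0.51181129 -0.81431964]
side 411.52005769305885 318.05119795147755 201.23079861548314 campos [315.93933996 867.96257765 820.63962332] fwd [ 0.2179378  -0.76617366 -0.60455027]
```

View pics/scene0.png

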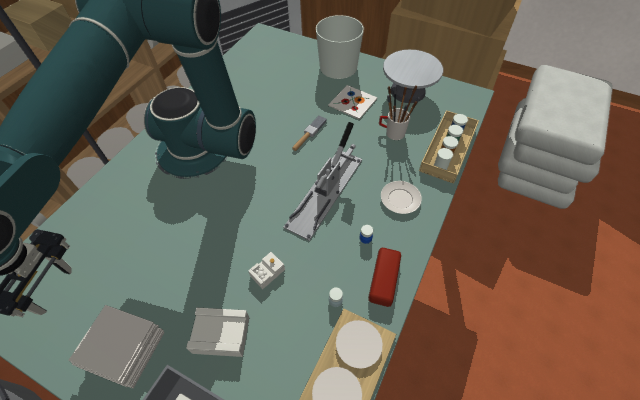

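View pics/side0.png

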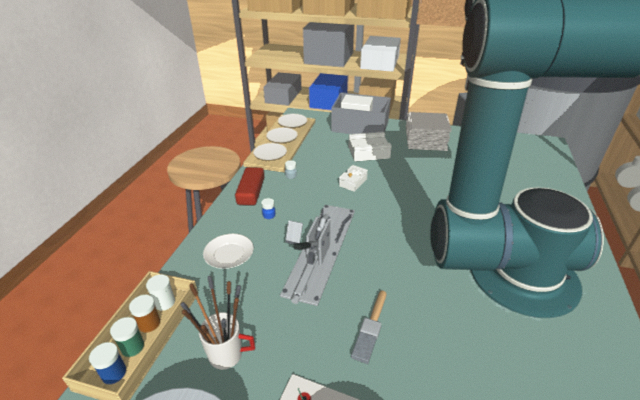

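The scene view shows the pliers at about (325,190), with the mouth end at (300,230) and the black handle tail at (345,135). The small mould with its brass pin is at (266,270). In the side view the plate runs from (340,210) to (300,297), and the mould is at (353,178). Next I'll measure them from ray casts and depth.

```bash
cat > h.py <<'E'
import numpy as np,cv2
def cloud(c):
    d=c["depth"].astype(float); v,u=np.mgrid[:400,:640]
    P=np.stack([(u-c["cx"])/c["fx"]*d,(v-c["cy"])/c["fy"]*d,d],-1)
    W=(P-c["t"])@c["R"]; W[d==0]=np.nan; return W
def ray(c,u,v,z):
    r=c["R"].T@np.array([(u-c["cx"])/c["fx"],(v-c["cy"])/c["fy"],1]); o=-c["R"].T@c["t"]
    return o+r*(z-o[2])/r[2]
def proj(c,X):
    p=c["R"]@np.asarray(X,float)+c["t"]; return np.array([c["fx"]*p[0]/p[2]+c["cx"],c["fy"]*p[1]/p[2]+c["cy"]])
E
python3 - <<'E'
from h import *
for n,(px,boxes) in {"scene":((325,190),((270,120,380,250),(240,245,295,295))),"side":((320,250),((270,190,370,310),(330,160,375,195)))}.items():
    c=dict(np.load(n+"0.npz")); W=cloud(c)
    for (a,b,e,f),nm in zip(boxes,("pl","mo")):
        w=W[b:f,a:e].reshape(-1,3); col=c["color"][b:f,a:e].reshape(-1,3).astype(int)
        sat=col.max(1)-col.min(1)
        z=w[:,2]
        print(n,nm,"z hist",np.histogram(z[~np.isnan(z)],[-20,-4,4,6,10,14,18,22,30,38,42,50,70,100,150,200,300])[0])
        m=(z>5)&(z<12)&(sat<25) if nm=="pl" else (z>34)&(z<44)
        q=w[m,:2].astype(np.float32); print(m.sum(),cv2.minAreaRect(q), w[m].mean(0))
    s=c["color"]
    a,b,e,f=boxes[0]; cv2.imwrite(f"pics/{n}_pl.png",cv2.resize(s[b:f,a:e],None,fx=4.5,fy=4.5,interpolation=cv2.INTER_CUBIC))
    a,b,e,f=boxes[1]; cv2.imwrite(f"pics/{n}_mo.png",cv2.resize(s[b:f,a:e],None,fx=8,fy=8,interpolation=cv2.INTER_CUBIC))
E
python3 - <<'E'
import cv2,numpy as np
a=[cv2.imread(f"pics/{n}.png") for n in("scene_pl","side_pl")]
h=590;a=[cv2.resize(x,(395,int(x.shape[0]*395/x.shape[1])))[:h] for x in a]
o=np.zeros((h,800,3),np.uint8)
o[:a[0].shape[0],:395]=a[0];o[:a[1].shape[0],400:795]=a[1]
m=cv2.imread("pics/scene_mo.png")[:,:]
mm=cv2.imread("pics/side_mo.png")
o2=np.zeros((400,800,3),np.uint8);o2[:,:440]=m; o2[:280,440:800]=mm
cv2.imwrite("pics/pl.png",o);cv2.imwrite("pics/mo.png",o2)
E
```

```text
scene pl z hist [ 180 9532 1069 1213  627  161  226  160  127   46   36  171  288  308
   97    0]
2066 ((507.9863586425781, 95.12847900390625), (429.8365478515625, 582.722412109375), 25.451019287109375) [530.5717508   33.51964567   8.11656279]
scene mo z hist [  17 1861  126   42   15   19   24   92  222  217   91   13    0    0
    0    0]
378 ((522.6163940429688, -309.7012634277344), (89.37313079833984, 62.4367790222168), 71.75457763671875) [ 524.33139689 -309.88212957   39.53378778]
side pl z hist [ 127 7790  392 1700  161   68   86   76  347   38   62  166  339  525
   78    0]
2081 ((540.437744140625, 44.537109375), (393.2785949707031, 100.30692291259766), 87.68669891357422) [535.0005342   82.79923751   7.6704533 ]
side mo z hist [  24 1054   31   28   26   25   29   68  143  123   15    8    0    0
    0    0]
210 ((520.903564453125, -308.8235778808594), (97.29975128173828, 61.73870086669922), 72.15376281738281) [ 521.16068405 -301.72996616   38.59970627]
```

View pics/pl.png

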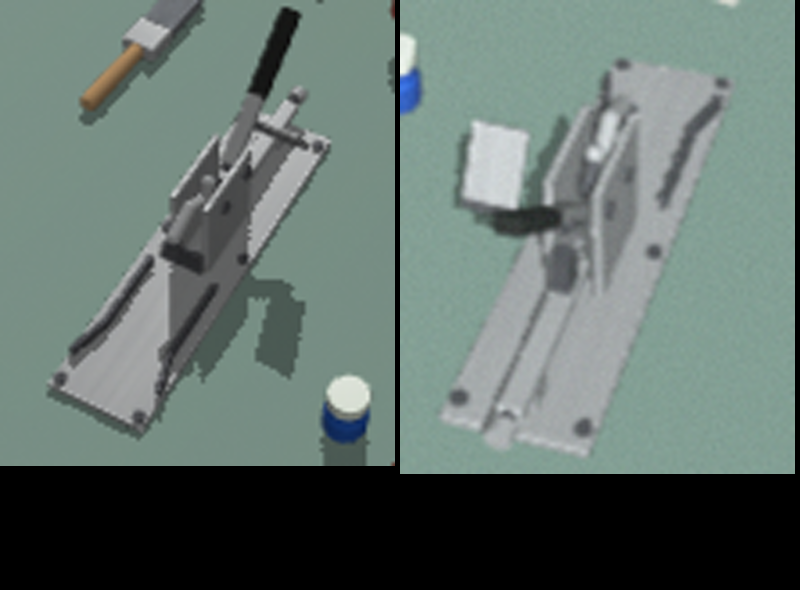

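View pics/mo.png

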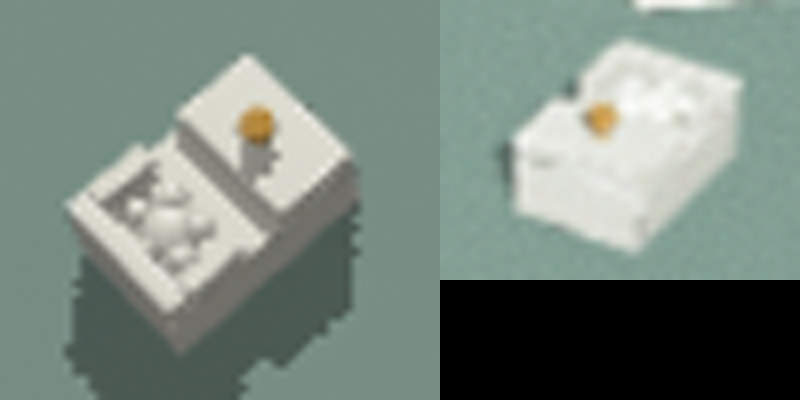

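The left panel shows the plate with its guides, jaw and raised handle. The tab, seen pale in the side panel, is on the pliers' +y side, which is world +x. The mould's pin end points away from the scene camera, roughly +y. Now I'll refine the plate and mould rectangles by casting contour pixels onto planes.

Run:
```python
from h import *
def rect(n,zlo,zhi,z,box,satmax):
    c=dict(np.load(n+"0.npz")); W=cloud(c); col=c["color"].astype(int)
    m=((W[...,2]>zlo)&(W[...,2]<zhi)&(col.max(2)-col.min(2)<satmax)).astype(np.uint8)
    b=np.zeros_like(m); x0,y0,x1,y1=box; b[y0:y1,x0:x1]=m[y0:y1,x0:x1]
    k,l,s,_=cv2.connectedComponentsWithStats(b); i=1+s[1:,4].argmax(); 
    v,u=np.where(l==i)
    q=np.array([ray(c,a,bb,z)[:2] for a,bb in zip(u,v)],np.float32)
    r=cv2.minAreaRect(q); print(n,len(q),r,cv2.boxPoints(r).round(1).tolist())
rect("scene",4.5,13,8,(275,140,365,245),25)
rect("side",4.5,13,8,(275,195,360,305),25)
rect("scene",33,46,40,(245,250,290,292),60)
rect("side",33,46,40,(335,165,372,192),60)
# pin head and handle grip
for n,box in(("scene",(240,245,295,295)),("side",(330,160,375,195))):
    c=dict(np.load(n+"0.npz")); x0,y0,x1,y1=box; h=cv2.cvtColor(c["color"],cv2.COLOR_BGR2HSV)[y0:y1,x0:x1]
    v,u=np.where((h[...,1]>110)&(h[...,0]>8)&(h[...,0]<30)); print(n,"pin",len(u),ray(c,u.mean()+x0,v.mean()+y0,50))
c=dict(np.load("scene0.npz")); W=cloud(c); g=c["color"].max(2)<55
m=g&(W[...,2]>110)&(W[...,1]>100)&(W[...,1]<330)&(W[...,0]>480)&(W[...,0]<620)
w=W[m]; print("grip",len(w)); 
for a in range(150,300,15):
    s=w[(w[:,1]>=a)&(w[:,1]<a+15)]
    if len(s): print(a,len(s),np.median(s,0).round(1))
# tab
c=dict(np.load("side0.npz")); W=cloud(c); w=W[222:245,285:303].reshape(-1,3); w=w[w[:,2]>60]; print("tab",len(w),w.mean(0),np.percentile(w,[5,95],0).round(0).tolist())
```

```text
scene 1625 ((543.2481079101562, 41.15641784667969), (404.3640441894531, 110.6723403930664), 86.6700210571289) [[476.29998779296875, -157.5], [586.7000122070312, -163.89999389648438], [610.2000122070312, 239.8000030517578], [499.70001220703125, 246.1999969482422]]
side 1624 ((538.7316284179688, 46.694580078125), (392.326171875, 99.15180969238281), 88.11869049072266) [[482.70001220703125, -147.6999969482422], [581.7999877929688, -151.0], [594.7000122070312, 241.10000610351562], [495.6000061035156, 244.39999389648438]]
scene 216 ((531.9866943359375, -286.587646484375), (38.589691162109375, 62.95240783691406), 71.11327362060547) [[496.0, -294.70001220703125], [555.5, -315.0], [568.0, -278.5], [508.5, -258.1000061035156]]
side 123 ((528.9873657226562, -275.86328125), (44.239959716796875, 61.45943069458008), 72.64958953857422) [[493.1000061035156, -287.79998779296875], [551.7000122070312, -306.1000061035156], [564.9000244140625, -263.8999938964844], [506.29998779296875, -245.60000610351562]]
scene pin 13 [ 531.0786102 -286.0856174   50.       ]
side pin 6 [ 529.98478928 -282.12981997   50.        ]
grip 142
150 20 [550.  161.2 133.5]
165 29 [549.5 172.1 141.9]
180 30 [550.3 187.2 152.7]
195 31 [551.4 202.  166.1]
210 29 [551.5 216.4 175.6]
225 1 [558.4 225.9 175.6]
tab 325 [589.40410896 132.08758763 126.63673463] [[573.0, 115.0, 105.0], [608.0, 146.0, 148.0]]
```

```bash
cat >> h.py <<'E'
from scipy.spatial.transform import Rotation as Ro
def go(s,X,yaw_y):
    """turn (deg rotvec, tool) and then shift (m, tool) to TCP X with tool z down, tool y at yaw_y deg"""
    w,x,y,z=s["tool_rot"]; R0=Ro.from_quat([x,y,z,w]); a=np.radians(yaw_y)
    yy=np.array([np.cos(a),np.sin(a),0]); zz=np.array([0,0,-1.]); R1=np.c_[np.cross(yy,zz),yy,zz]
    tr=(R0.inv()*Ro.from_matrix(R1)).as_rotvec(degrees=True)
    sh=R1.T@(np.asarray(X)-s["tool_pos"])/1000
    print("turn",tr.round(2),"shift",sh.round(4))
E
python3 - <<'E'
from h import *
from cell import bot
go(bot.sense(),[515.7,-330.7,300],-18.2)
E
```

```text
turn [-5.000e-02 -3.000e-02 -5.743e+01] shift [0.4157 0.2299 0.0021]
```

Call:
send_rows(
  plan=[
    {"rz":-8.2},
    {"rz":-8.2},
    {"rz":-8.2},
    {"rz":-8.2},
    {"rz":-8.2},
    {"rz":-8.2},
    {"rz":-8.2},
    {"x":0.04,"y":0.022},
    {"x":0.04,"y":0.022},
    {"x":0.04,"y":0.022},
  ],
)

```text
invalid input at $.plan[0]: expected keys gripper, x, y, z, rx, ry, rz
```

Call:
send_rows(
  plan=[
    {"x":0.04,"y":0.022},
    {"x":0.04,"y":0.022},
    {"x":0.04,"y":0.022},
    {"x":0.04,"y":0.022},
    {"x":0.04,"y":0.022},
    {"x":0.04,"y":0.022},
    {"x":0.03,"y":0.02},
    {"x":0.026,"y":0.012},
    {},
    {},
  ],
)

```text
invalid input at $.plan[0]: expected keys gripper, x, y, z, rx, ry, rz
```

Run:
```python
from h import *
from cell import bot,imaging
s=bot.sense(); go(s,[515.7,-330.7,300],-18.2); print(s["tool_pos"],s["clock"])
c=imaging.read_camera("wrist"); np.savez("wrist0.npz",**c); cv2.imwrite("pics/wrist0.png",c["color"])
R,t=c["R"],c["t"]; print(-R.T@t,R[2]); W=cloud(c)
print("centre px",proj(c,[523,-310,40]))
z=W[...,2]
m=((z>34)&(z<46)&(abs(W[...,0]-523)<90)&(abs(W[...,1]+310)<90)).astype(np.uint8)
m=cv2.morphologyEx(m,cv2.MORPH_CLOSE,np.ones((25,25),np.uint8))
v,u=np.where(m); q=np.array([ray(c,a,b,40)[:2] for a,b in zip(u,v)],np.float32)
print(len(q),cv2.minAreaRect(q))
h=cv2.cvtColor(c["color"],cv2.COLOR_BGR2HSV); v,u=np.where((h[...,1]>110)&(h[...,0]>8)&(h[...,0]<30)&(abs(W[...,1]+310)<90)&(z>20)); print(len(u),ray(c,np.median(u),np.median(v),51))
```

```text
turn [-5.000e-02 -3.000e-02 -5.743e+01] shift [0.4157 0.2299 0.0021]
[ 167.49858852 -653.78980924  302.08659433] 0.1
[ 247.11954853 -632.89580966  382.95527271] [-0.28674061 -0.07308364 -0.95521652]
centre px [ -61.22574552 -473.27843803]Traceback (most recent call last):
  File "<stdin>", line 11, in <module>
cv2.error: OpenCV(4.12.0) /io/opencv/modules/imgproc/src/convhull.cpp:143: error: (-215:Assertion failed) total >= 0 && (depth == CV_32F || depth == CV_32S) in function 'convexHull'
```

View pics/wrist0.png

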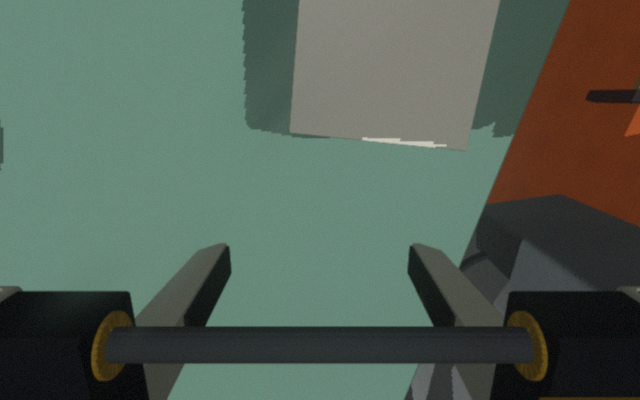

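The wrist view only shows a tile corner and the fingers, because the arm had not moved: every row must carry all seven keys. I'll resend.

Call:
send_rows(
  plan=[
    {"gripper":0.093,"x":0,"y":0,"z":0,"rx":0,"ry":0,"rz":-8.2},
    {"gripper":0.093,"x":0,"y":0,"z":0,"rx":0,"ry":0,"rz":-8.2},
    {"gripper":0.093,"x":0,"y":0,"z":0,"rx":0,"ry":0,"rz":-8.2},
    {"gripper":0.093,"x":0,"y":0,"z":0,"rx":0,"ry":0,"rz":-8.2},
    {"gripper":0.093,"x":0,"y":0,"z":0,"rx":0,"ry":0,"rz":-8.2},
    {"gripper":0.093,"x":0,"y":0,"z":0,"rx":0,"ry":0,"rz":-8.2},
    {"gripper":0.093,"x":0,"y":0,"z":0,"rx":0,"ry":0,"rz":-8.2},
    {"gripper":0.093,"x":0.04,"y":0.022,"z":0,"rx":0,"ry":0,"rz":0},
    {"gripper":0.093,"x":0.04,"y":0.022,"z":0,"rx":0,"ry":0,"rz":0},
    {"gripper":0.093,"x":0.04,"y":0.022,"z":0,"rx":0,"ry":0,"rz":0},
  ],
)

```text
clock: 1.15
tool_pos: [268.4, -559.4, 302.4]
tool_rot: [-0.0, 0.81, 0.586, 0.0]
wrist_force: [0.8, -0.6, 0.2]
finger_gap: 0.999
grip_force: 0.0
```

Call:
send_rows(
  plan=[
    {"gripper":0.093,"x":0.04,"y":0.022,"z":0,"rx":0,"ry":0,"rz":0},
    {"gripper":0.093,"x":0.04,"y":0.022,"z":0,"rx":0,"ry":0,"rz":0},
    {"gripper":0.093,"x":0.04,"y":0.022,"z":0,"rx":0,"ry":0,"rz":0},
    {"gripper":0.093,"x":0.04,"y":0.022,"z":0,"rx":0,"ry":0,"rz":0},
    {"gripper":0.093,"x":0.04,"y":0.022,"z":0,"rx":0,"ry":0,"rz":0},
    {"gripper":0.093,"x":0.04,"y":0.022,"z":0,"rx":0,"ry":0,"rz":0},
    {"gripper":0.093,"x":0.03,"y":0.02,"z":0,"rx":0,"ry":0,"rz":0},
    {"gripper":0.093,"x":0.026,"y":0.012,"z":0,"rx":0,"ry":0,"rz":0},
    {"gripper":0.093,"x":0,"y":0,"z":0,"rx":0,"ry":0,"rz":0},
    {"gripper":0.093,"x":0,"y":0,"z":0,"rx":0,"ry":0,"rz":0},
  ],
)

```text
clock: 2.15
tool_pos: [516.3, -330.4, 302.4]
tool_rot: [-0.0, 0.81, 0.587, -0.0]
wrist_force: [0.4, 1.0, 0.5]
finger_gap: 0.998
grip_force: 0.0
```

```bash
cat > w.py <<'E'
from h import *
from cell import bot,imaging
s=bot.sense(); go(s,[515.7,-330.7,300],-18.2); print(s["tool_pos"],s["clock"],s["joint_pos"].round(2))
c=imaging.read_camera("wrist"); np.savez("wrist1.npz",**c); cv2.imwrite("pics/wrist1.png",c["color"])
W=cloud(c); print("centre px",proj(c,[523,-310,40]))
z=W[...,2]
m=((z>34)&(z<46)&(abs(W[...,0]-523)<90)&(abs(W[...,1]+310)<90)).astype(np.uint8)
v,u=np.where(m); q=np.array([ray(c,a,b,40)[:2] for a,b in zip(u,v)],np.float32)
print(len(q)); print(cv2.minAreaRect(q))
h=cv2.cvtColor(c["color"],cv2.COLOR_BGR2HSV); v,u=np.where((h[...,1]>110)&(h[...,0]>8)&(h[...,0]<30)&(abs(W[...,1]+310)<90)&(z>20)); print(len(u),ray(c,np.median(u),np.median(v),51))
E
python3 w.py
```

```text
turn [-0.03  0.    0.04] shift [-0.0004 -0.0004  0.0024]
[ 516.25942128 -330.41177813  302.44957122] 2.15 [-0.61 -0.02  1.58 -0.    1.58 -0.29]
centre px [319.79081573 158.37874219]
3313
((523.0975952148438, -308.7774658203125), (88.44268035888672, 59.789546966552734), 71.9717025756836)
3246 [ 665.6224056  -588.29285405   51.        ]
```

View pics/wrist1.png

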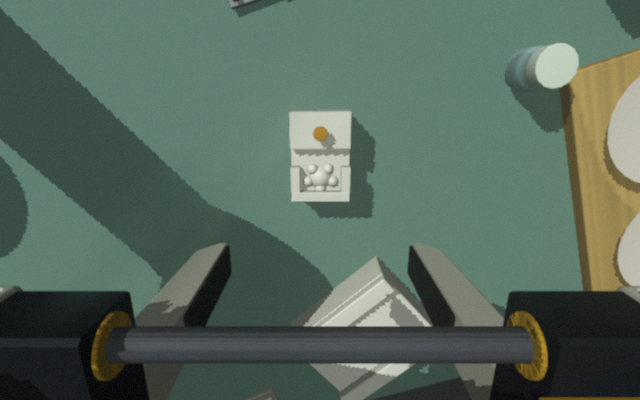

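The mould is square to the tool, centred at pixel (320,158), with the pin at (320,133). Nothing stands in the fingers' way, so I'll go down and grip.

Call:
send_rows(
  plan=[
    {"gripper":0.093,"x":0.0007,"y":0,"z":0.04,"rx":0,"ry":0,"rz":0},
    {"gripper":0.093,"x":0,"y":0,"z":0.04,"rx":0,"ry":0,"rz":0},
    {"gripper":0.093,"x":0,"y":0,"z":0.04,"rx":0,"ry":0,"rz":0},
    {"gripper":0.093,"x":0,"y":0,"z":0.04,"rx":0,"ry":0,"rz":0},
    {"gripper":0.093,"x":0,"y":0,"z":0.03,"rx":0,"ry":0,"rz":0},
    {"gripper":0.093,"x":0,"y":0,"z":0.01,"rx":0,"ry":0,"rz":0},
    {"gripper":0.093,"x":0,"y":0,"z":0,"rx":0,"ry":0,"rz":0},
    {"gripper":0.055,"x":0,"y":0,"z":0,"rx":0,"ry":0,"rz":0},
    {"gripper":0.055,"x":0,"y":0,"z":0,"rx":0,"ry":0,"rz":0},
    {"gripper":0.055,"x":0,"y":0,"z":0,"rx":0,"ry":0,"rz":0},
  ],
)

```text
clock: 3.2
tool_pos: [516.7, -330.4, 104.3]
tool_rot: [0.001, 0.81, 0.586, 0.0]
wrist_force: [0.3, 0.1, 0.3]
finger_gap: 0.791
grip_force: 0.0
```

Call:
send_rows(
  plan=[
    {"gripper":0.05,"x":0,"y":0,"z":0,"rx":0,"ry":0,"rz":0},
    {"gripper":0.05,"x":0,"y":0,"z":0,"rx":0,"ry":0,"rz":0},
    {"gripper":0.05,"x":0,"y":0,"z":0,"rx":0,"ry":0,"rz":0},
    {"gripper":0.05,"x":0,"y":0,"z":0,"rx":0,"ry":0,"rz":0},
  ],
)

```text
clock: 3.6
tool_pos: [516.5, -330.2, 103.3]
tool_rot: [0.0, 0.81, 0.586, 0.0]
wrist_force: [-1.0, 0.1, 6.6]
finger_gap: 0.64
grip_force: 30.0
```

Run:
```python
from h import *
from cell import bot
go(bot.sense(),[531,-196.3,163],-2)
```

```text
turn [  0.04   0.02 -16.23] shift [ 0.1343  0.0098 -0.0597]
```

Call:
send_rows(
  plan=[
    {"gripper":0.05,"x":0,"y":0,"z":-0.02,"rx":0,"ry":0,"rz":0},
    {"gripper":0.05,"x":0,"y":0,"z":-0.04,"rx":0,"ry":0,"rz":0},
    {"gripper":0.05,"x":0,"y":0,"z":0,"rx":0,"ry":0,"rz":-8.1},
    {"gripper":0.05,"x":0,"y":0,"z":0,"rx":0,"ry":0,"rz":-8.1},
    {"gripper":0.05,"x":0.034,"y":0.0025,"z":0,"rx":0,"ry":0,"rz":0},
    {"gripper":0.05,"x":0.034,"y":0.0025,"z":0,"rx":0,"ry":0,"rz":0},
    {"gripper":0.05,"x":0.034,"y":0.0025,"z":0,"rx":0,"ry":0,"rz":0},
    {"gripper":0.05,"x":0.033,"y":0.0025,"z":0,"rx":0,"ry":0,"rz":0},
    {"gripper":0.05,"x":0,"y":0,"z":0,"rx":0,"ry":0,"rz":0},
    {"gripper":0.05,"x":0,"y":0,"z":0,"rx":0,"ry":0,"rz":0},
  ],
)

```text
clock: 4.6
tool_pos: [531.0, -194.9, 162.4]
tool_rot: [-0.0, 0.719, 0.695, -0.0]
wrist_force: [-0.8, 0.9, -3.5]
finger_gap: 0.645
grip_force: 30.0
```

```bash
cat > w2.py <<'E'
from h import *
from cell import bot,imaging
s=bot.sense(); go(s,[531,-196.3,163],-2); print(s["tool_pos"],s["wrist_force"],s["clock"],s["finger_gap"])
c=imaging.read_camera("wrist"); np.savez("wrist2.npz",**c); cv2.imwrite("pics/wrist2.png",c["color"])
W=cloud(c); z=W[...,2]; col=c["color"].astype(int); sat=col.max(2)-col.min(2)
print("guide heights", np.histogram(z[(z>3)&(z<30)],np.arange(3,31,2))[0])
# guide tops z~20
a=np.radians(-92); xh=np.array([np.cos(a),np.sin(a)]); yh=np.array([-xh[1],xh[0]]); O=np.array([540,60.6])
L=(W[...,:2]-O); X=L@xh; Y=L@yh
for nm,lo,hi in(("guides",16,24),("plate",5,11.5)):
  m=(z>lo)&(z<hi)&(X>40)&(X<215)&(abs(Y)<70)
  for x in range(45,215,15):
    y=Y[m&(X>=x)&(X<x+15)]
    if len(y)>5:
      p=y[y>0];n=y[y<0]; print(nm,x,len(y),[np.percentile(k,[3,50,97]).round(1).tolist() for k in(n,p) if len(k)>3])
m=(z>5)&(z<11)&(sat<25)&(abs(Y)<70)&(X>0); v,u=np.where(m); q=np.array([ray(c,i,j,8)[:2] for i,j in zip(u,v)],np.float32)
print(cv2.minAreaRect(q))
E
python3 w2.py
```

```text
turn [-0.04 -0.    0.05] shift [-0.0014  0.     -0.0006]
[ 531.01875573 -194.90427171  162.39036813] [-0.83155275  0.86245969 -3.47323759] 4.6 0.6452747748293248
guide heights [  233 10596  7346   310   205   162   181  1391   787    36    43    13
     1]
guides 120 554 [[-35.2, -32.2, -29.4], [34.6, 37.2, 40.3]]
guides 135 623 [[-38.5, -34.4, -30.5], [35.3, 39.4, 43.6]]
guides 150 591 [[-43.0, -38.7, -34.6], [39.7, 43.4, 47.6]]
guides 165 387 [[-45.6, -42.1, -38.8], [43.5, 46.9, 50.5]]
plate 105 288 [[-46.2, -20.1, -1.5], [1.6, 22.5, 50.9]]
plate 120 3853 [[-46.1, -20.0, -1.0], [1.6, 22.6, 50.9]]
plate 135 3525 [[-46.1, -19.7, -0.8], [1.7, 22.3, 50.8]]
plate 150 3296 [[-46.2, -19.7, -0.8], [1.7, 22.4, 50.9]]
plate 165 3427 [[-42.7, -21.0, -1.4], [1.8, 23.5, 46.2]]
plate 180 3228 [[-46.2, -23.8, -1.4], [1.9, 26.9, 50.6]]
plate 195 234 [[-47.4, -45.9, -42.4], [42.3, 48.7, 52.0]]
plate 210 24 [[47.8, 49.8, 51.6]]
((536.5986328125, -105.06948852539062), (92.93328857421875, 99.07235717773438), 87.83605194091797)
```

View pics/wrist2.png

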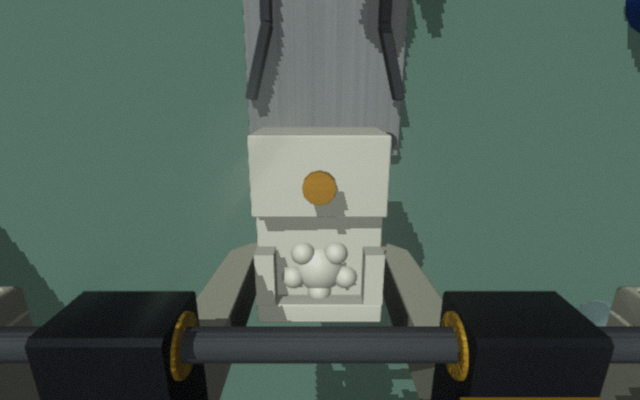

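The held mould is square in the grip, with the pin at (319,187). The guide flares end near (250,98) and (398,98). I'll compare mould and channel centre lines in this one image.

Run:
```python
from h import *
c=dict(np.load("wrist2.npz")); W=cloud(c); z=W[...,2]
a=np.radians(-92); xh=np.array([np.cos(a),np.sin(a)]); yh=np.array([-xh[1],xh[0]]); O=np.array([540,60.6])
L=W[...,:2]-O; X=L@xh; Y=L@yh
g=(z>15)&(z<24)&(X>100)&(abs(Y)<60); print("guide end X",np.percentile(X[g&(Y>0)],[97,99,100]),np.percentile(X[g&(Y<0)],[97,99,100]))
m=(z>85)&(z<112)&(abs(Y)<40); m[220:]=False; print("mould z",np.median(z[m]))
print("Y",np.percentile(Y[m],[1,50,99]),"X min",np.percentile(X[m],[.5,2]))
for r in(150,170,190,205): k=Y[r][m[r]]; print(r,k.min(),k.max(),(k.min()+k.max())/2)
s=np.array([531.02,-194.9])-O; print("tcp X,Y",s@xh,s@yh)
```

```text
guide end X [174.08855738 175.2712235  175.89858742] [173.67473639 174.83887146 176.0182923 ]
mould z 97.7839884015137
Y [-29.98849298  -0.64293342  28.39145167] X min [188.73756063 188.83452286]
150 -30.59090041774052 29.02935940019244 -0.7807705087740402
170 -30.36927737989709 29.200268360176786 -0.5845045098601513
190 -30.21923205989176 28.702956963813083 -0.758137548039338
205 -30.101907551350735 28.71346212438051 -0.6942227134851127
tcp X,Y 255.65775378376742 -0.05770821914250325
```

Call:
send_rows(
  plan=[
    {"gripper":0.05,"x":0,"y":0.003,"z":0.01,"rx":0,"ry":0,"rz":0},
    {"gripper":0.05,"x":0,"y":0,"z":0.02,"rx":0,"ry":0,"rz":0},
    {"gripper":0.05,"x":0,"y":0,"z":0.015,"rx":0,"ry":0,"rz":0},
    {"gripper":0.05,"x":0,"y":0,"z":0.002,"rx":0,"ry":0,"rz":0},
    {"gripper":0.05,"x":0,"y":0,"z":0,"rx":0,"ry":0,"rz":0},
    {"gripper":0.05,"x":0,"y":0,"z":0,"rx":0,"ry":0,"rz":0},
  ],
)

```text
clock: 5.25
tool_pos: [534.4, -195.9, 116.4]
tool_rot: [0.0, 0.72, 0.694, 0.0]
wrist_force: [0.1, 0.5, -3.4]
finger_gap: 0.645
grip_force: 30.0
```

Call:
send_rows(
  plan=[
    {"gripper":0.05,"x":0,"y":0,"z":0.001,"rx":0,"ry":0,"rz":0},
    {"gripper":0.05,"x":0,"y":0,"z":0.0,"rx":0,"ry":0,"rz":0},
    {"gripper":0.05,"x":0,"y":0,"z":0.0,"rx":0,"ry":0,"rz":0},
  ],
)

```text
clock: 5.55
tool_pos: [534.2, -195.6, 115.1]
tool_rot: [0.0, 0.72, 0.694, 0.0]
wrist_force: [0.6, 0.1, -3.2]
finger_gap: 0.642
grip_force: 30.0
```

Call:
send_rows(
  plan=[
    {"gripper":0.05,"x":0.015,"y":0,"z":0.001,"rx":0,"ry":0,"rz":0},
    {"gripper":0.05,"x":0.015,"y":0,"z":0.001,"rx":0,"ry":0,"rz":0},
    {"gripper":0.05,"x":0,"y":0,"z":0.0,"rx":0,"ry":0,"rz":0},
    {"gripper":0.05,"x":0,"y":0,"z":0.0,"rx":0,"ry":0,"rz":0},
  ],
)

```text
clock: 5.95
tool_pos: [535.3, -164.8, 112.8]
tool_rot: [0.0, 0.719, 0.695, 0.0]
wrist_force: [-0.1, 0.0, -3.5]
finger_gap: 0.644
grip_force: 30.0
```

Call:
send_rows(
  plan=[
    {"gripper":0.05,"x":0,"y":0,"z":0.001,"rx":0,"ry":0,"rz":0},
    {"gripper":0.05,"x":0,"y":0,"z":0.0,"rx":0,"ry":0,"rz":0},
    {"gripper":0.05,"x":0,"y":0,"z":0.0,"rx":0,"ry":0,"rz":0},
  ],
)

```text
clock: 6.25
tool_pos: [535.1, -165.9, 111.7]
tool_rot: [-0.0, 0.72, 0.694, -0.0]
wrist_force: [-0.2, 0.6, -3.2]
finger_gap: 0.647
grip_force: 30.0
```

Call:
send_rows(
  plan=[
    {"gripper":0.05,"x":0,"y":0,"z":0.0005,"rx":0,"ry":0,"rz":0},
    {"gripper":0.05,"x":0,"y":0,"z":0.0,"rx":0,"ry":0,"rz":0},
    {"gripper":0.05,"x":0,"y":0,"z":0.0,"rx":0,"ry":0,"rz":0},
  ],
)

```text
clock: 6.55
tool_pos: [535.2, -165.8, 111.4]
tool_rot: [0.0, 0.72, 0.694, -0.0]
wrist_force: [-0.5, -1.4, -0.9]
finger_gap: 0.642
grip_force: 30.0
```

Call:
send_rows(
  plan=[
    {"gripper":0.05,"x":0,"y":0,"z":0.0003,"rx":0,"ry":0,"rz":0},
    {"gripper":0.05,"x":0,"y":0,"z":0.0,"rx":0,"ry":0,"rz":0},
    {"gripper":0.05,"x":0,"y":0,"z":0.0,"rx":0,"ry":0,"rz":0},
  ],
)

```text
clock: 6.85
tool_pos: [535.2, -165.8, 111.4]
tool_rot: [0.0, 0.72, 0.694, -0.0]
wrist_force: [-3.9, -2.6, 5.2]
finger_gap: 0.642
grip_force: 30.0
```

Call:
send_rows(
  plan=[
    {"gripper":0.05,"x":0.005,"y":0,"z":-0.0004,"rx":0,"ry":0,"rz":0},
    {"gripper":0.05,"x":0.01,"y":0,"z":0,"rx":0,"ry":0,"rz":0},
    {"gripper":0.05,"x":0.01,"y":0,"z":0.0,"rx":0,"ry":0,"rz":0},
    {"gripper":0.05,"x":0.01,"y":0,"z":0.0,"rx":0,"ry":0,"rz":0},
    {"gripper":0.05,"x":0,"y":0,"z":0.0,"rx":0,"ry":0,"rz":0},
  ],
)

```text
clock: 7.35
tool_pos: [536.5, -129.0, 111.4]
tool_rot: [-0.0, 0.719, 0.695, 0.0]
wrist_force: [-0.3, 3.9, -0.1]
finger_gap: 0.643
grip_force: 30.0
```

Call:
send_rows(
  plan=[
    {"gripper":0.05,"x":0.01,"y":0,"z":0,"rx":0,"ry":0,"rz":0},
    {"gripper":0.05,"x":0.01,"y":0,"z":0,"rx":0,"ry":0,"rz":0},
    {"gripper":0.05,"x":0,"y":0,"z":0.0,"rx":0,"ry":0,"rz":0},
  ],
)

```text
clock: 7.65
tool_pos: [537.2, -109.3, 111.4]
tool_rot: [-0.0, 0.719, 0.695, 0.0]
wrist_force: [-0.4, 3.2, 2.7]
finger_gap: 0.646
grip_force: 30.0
```

Call:
send_rows(
  plan=[
    {"gripper":0.05,"x":0.01,"y":0,"z":-0.0003,"rx":0,"ry":0,"rz":0},
    {"gripper":0.05,"x":0.01,"y":0,"z":0,"rx":0,"ry":0,"rz":0},
    {"gripper":0.05,"x":0.01,"y":0,"z":0.0,"rx":0,"ry":0,"rz":0},
    {"gripper":0.05,"x":0.01,"y":0,"z":0.0,"rx":0,"ry":0,"rz":0},
    {"gripper":0.05,"x":0,"y":0,"z":0.0,"rx":0,"ry":0,"rz":0},
  ],
)

```text
clock: 8.15
tool_pos: [538.4, -69.3, 111.4]
tool_rot: [-0.0, 0.719, 0.695, 0.0]
wrist_force: [1.0, 0.7, -3.6]
finger_gap: 0.645
grip_force: 30.0
```

Call:
send_rows(
  plan=[
    {"gripper":0.05,"x":0.005,"y":0,"z":0,"rx":0,"ry":0,"rz":0},
    {"gripper":0.05,"x":0.005,"y":0,"z":0,"rx":0,"ry":0,"rz":0},
    {"gripper":0.05,"x":0.004,"y":0,"z":0.0,"rx":0,"ry":0,"rz":0},
    {"gripper":0.05,"x":0,"y":0,"z":0.0,"rx":0,"ry":0,"rz":0},
  ],
)

```text
clock: 8.55
tool_pos: [539.0, -56.3, 111.5]
tool_rot: [-0.0, 0.719, 0.695, -0.0]
wrist_force: [0.4, -0.0, -3.8]
finger_gap: 0.638
grip_force: 30.0
```

Call:
send_rows(
  plan=[
    {"gripper":0.05,"x":0.002,"y":0,"z":0,"rx":0,"ry":0,"rz":0},
    {"gripper":0.05,"x":0.001,"y":0,"z":0,"rx":0,"ry":0,"rz":0},
    {"gripper":0.05,"x":0.001,"y":0,"z":0.0,"rx":0,"ry":0,"rz":0},
    {"gripper":0.05,"x":0,"y":0,"z":0.0,"rx":0,"ry":0,"rz":0},
  ],
)

```text
clock: 8.95
tool_pos: [539.2, -52.7, 111.7]
tool_rot: [-0.0, 0.72, 0.694, 0.0]
wrist_force: [0.2, 0.6, -3.6]
finger_gap: 0.645
grip_force: 30.0
```

Call:
send_rows(
  plan=[
    {"gripper":0.05,"x":0.0005,"y":0,"z":0,"rx":0,"ry":0,"rz":0},
    {"gripper":0.05,"x":0.0005,"y":0,"z":0,"rx":0,"ry":0,"rz":0},
  ],
)

```text
clock: 9.15
tool_pos: [539.2, -51.7, 111.6]
tool_rot: [0.0, 0.72, 0.694, 0.0]
wrist_force: [0.7, -0.2, -3.6]
finger_gap: 0.645
grip_force: 30.0
```

Call:
send_rows(
  plan=[
    {"gripper":0.05,"x":0.0005,"y":0,"z":0,"rx":0,"ry":0,"rz":0},
    {"gripper":0.05,"x":0.0,"y":0,"z":0,"rx":0,"ry":0,"rz":0},
  ],
)

```text
clock: 9.35
tool_pos: [539.2, -51.2, 111.6]
tool_rot: [-0.0, 0.72, 0.694, -0.0]
wrist_force: [0.8, -0.7, -3.4]
finger_gap: 0.644
grip_force: 30.0
```

Call:
send_rows(
  plan=[
    {"gripper":0.05,"x":0.0005,"y":0,"z":0,"rx":0,"ry":0,"rz":0},
    {"gripper":0.05,"x":0.0005,"y":0,"z":0,"rx":0,"ry":0,"rz":0},
  ],
)

```text
clock: 9.55
tool_pos: [539.3, -50.2, 111.7]
tool_rot: [0.0, 0.72, 0.694, 0.0]
wrist_force: [0.3, -1.5, -3.2]
finger_gap: 0.639
grip_force: 30.0
```

Call:
send_rows(
  plan=[
    {"gripper":0.05,"x":0.0005,"y":0,"z":0,"rx":0,"ry":0,"rz":0},
    {"gripper":0.05,"x":0.0,"y":0,"z":0,"rx":0,"ry":0,"rz":0},
  ],
)

```text
clock: 9.75
tool_pos: [539.3, -49.6, 111.6]
tool_rot: [-0.0, 0.719, 0.694, 0.0]
wrist_force: [0.6, 0.3, -4.3]
finger_gap: 0.645
grip_force: 30.0
```

Call:
send_rows(
  plan=[
    {"gripper":0.05,"x":0.0005,"y":0,"z":0,"rx":0,"ry":0,"rz":0},
    {"gripper":0.05,"x":0.0,"y":0,"z":0,"rx":0,"ry":0,"rz":0},
  ],
)

```text
clock: 9.95
tool_pos: [539.3, -49.1, 111.7]
tool_rot: [0.0, 0.719, 0.694, 0.0]
wrist_force: [-1.5, -0.5, -3.4]
finger_gap: 0.638
grip_force: 30.0
```

Expected contact is near y ≈ -47. I'll carry on in small steps.

Call:
send_rows(
  plan=[
    {"gripper":0.05,"x":0.0005,"y":0,"z":0,"rx":0,"ry":0,"rz":0},
    {"gripper":0.05,"x":0.0,"y":0,"z":0,"rx":0,"ry":0,"rz":0},
  ],
)

```text
clock: 10.15
tool_pos: [539.3, -48.9, 111.6]
tool_rot: [0.0, 0.72, 0.694, -0.0]
wrist_force: [0.1, -2.4, -4.0]
finger_gap: 0.642
grip_force: 30.0
```

Call:
send_rows(
  plan=[
    {"gripper":0.05,"x":0.0005,"y":0,"z":0,"rx":0,"ry":0,"rz":0},
    {"gripper":0.05,"x":0.0,"y":0,"z":0,"rx":0,"ry":0,"rz":0},
  ],
)

```text
clock: 10.35
tool_pos: [539.3, -48.7, 111.7]
tool_rot: [0.0, 0.72, 0.694, -0.0]
wrist_force: [-0.6, -7.6, -3.4]
finger_gap: 0.642
grip_force: 30.0
```

Call:
send_rows(
  plan=[
    {"gripper":0.05,"x":0.0003,"y":0,"z":0,"rx":0,"ry":0,"rz":0},
    {"gripper":0.05,"x":0.0,"y":0,"z":0,"rx":0,"ry":0,"rz":0},
  ],
)

```text
clock: 10.55
tool_pos: [539.3, -48.7, 111.8]
tool_rot: [0.001, 0.72, 0.694, -0.001]
wrist_force: [-0.9, -10.3, -3.0]
finger_gap: 0.645
grip_force: 30.0
```

It is against the stop at about 10 N. I'll ease off, let go and rise.

Call:
send_rows(
  plan=[
    {"gripper":0.05,"x":-0.0003,"y":0,"z":0.0002,"rx":0,"ry":0,"rz":0},
    {"gripper":0.05,"x":0,"y":0,"z":0.0001,"rx":0,"ry":0,"rz":0},
    {"gripper":0.07,"x":0,"y":0,"z":0,"rx":0,"ry":0,"rz":0},
    {"gripper":0.08,"x":0,"y":0,"z":0,"rx":0,"ry":0,"rz":0},
    {"gripper":0.08,"x":0,"y":0,"z":0,"rx":0,"ry":0,"rz":0},
    {"gripper":0.08,"x":0,"y":0,"z":-0.005,"rx":0,"ry":0,"rz":0},
    {"gripper":0.08,"x":0,"y":0,"z":-0.015,"rx":0,"ry":0,"rz":0},
    {"gripper":0.08,"x":0,"y":0,"z":-0.03,"rx":0,"ry":0,"rz":0},
    {"gripper":0.08,"x":0,"y":0,"z":-0.04,"rx":0,"ry":0,"rz":0},
    {"gripper":0.08,"x":0,"y":0,"z":-0.04,"rx":0,"ry":0,"rz":0},
  ],
)

```text
clock: 11.55
tool_pos: [539.0, -48.1, 244.0]
tool_rot: [0.0, 0.72, 0.694, 0.0]
wrist_force: [0.4, -1.0, 0.3]
finger_gap: 0.859
grip_force: 0.0
```

Call:
send_rows(
  plan=[
    {"gripper":0.0,"x":0,"y":0,"z":-0.04,"rx":0,"ry":0,"rz":0},
    {"gripper":0.0,"x":0,"y":0,"z":-0.04,"rx":0,"ry":0,"rz":0},
    {"gripper":0.0,"x":0,"y":0,"z":0,"rx":0,"ry":0,"rz":0},
  ],
)

```text
clock: 11.85
tool_pos: [539.9, -48.2, 328.8]
tool_rot: [0.003, 0.719, 0.694, 0.003]
wrist_force: [0.1, -0.2, 1.0]
finger_gap: 0.65
grip_force: 0.0
```

Run:
```python
from h import *
from cell import bot,imaging
s=bot.sense(); print(s["tool_pos"],s["wrist_force"],s["clock"],s["finger_gap"])
a=np.radians(-92); xh=np.array([np.cos(a),np.sin(a)]); yh=np.array([-xh[1],xh[0]]); O=np.array([542.4,58.5])
P=lambda x,y:O+x*xh+y*yh
print("press",P(-155,0),"tab",P(-88,50)); go(s,[*P(-155,0),310],-2)
o=np.zeros((400,800,3),np.uint8)
for i,(n,b) in enumerate((("scene",(270,120,380,250)),("side",(270,190,380,310)))):
    c=imaging.read_camera(n); np.savez(n+"1.npz",**c); x0,y0,x1,y1=b
    im=cv2.resize(c["color"][y0:y1,x0:x1],None,fx=3,fy=3,interpolation=cv2.INTER_CUBIC); o[:im.shape[0],i*400:i*400+im.shape[1]]=im[:400]
    W=cloud(c); w=W[...]; m=(c["color"].max(2)<60)&(w[...,2]>100)&(w[...,2]<220)
    L=w[...,:2]-O; X=L@xh;Y=L@yh
    m&=(abs(Y)<25)&(X<-100)&(X>-215)
    for k in range(-210,-110,10):
        q=m&(X>=k)&(X<k+10)
        if q.sum()>3: print(n,k+5,q.sum(),"Y",np.percentile(Y[q],[5,95]).round(1),"z",np.percentile(w[q][:,2],[10,50,90]).round(1))
cv2.imwrite("pics/chk1.png",o)
```

```text
[539.87285677 -48.21861902 328.80411168] [ 0.08482785 -0.15844689  1.00566695] 11.85 0.6497856975837691
press [547.80942199 213.40557819] tab [595.44069706 144.70141794]
turn [ 0.51  0.05 -0.03] shift [ 0.2617 -0.0012  0.0188]
scene -165 8 Y [-3.2  9.8] z [172.4 180.  181.5]
scene -155 26 Y [-4.2 11.3] z [170.1 175.  181.7]
scene -145 21 Y [-4.7 11.4] z [161.9 165.2 170. ]
scene -135 20 Y [-4.2 11.4] z [153.8 157.8 161.9]
scene -125 15 Y [-2.9 10.6] z [144.3 151.3 155.8]
scene -115 9 Y [ 5.8 10.5] z [135.1 142.8 147.8]
side -165 18 Y [-9.2  5.6] z [174.5 178.1 180.1]
side -155 8 Y [-10.4  -0.6] z [165.5 170.3 173.8]
side -145 7 Y [-9.7 -4. ] z [158.2 161.6 165.8]
side -135 11 Y [-10.4   4.3] z [151.4 153.2 158.7]
side -125 6 Y [-10.3  -0.3] z [143.6 146.2 147.9]
side -115 6 Y [-10.   -3.3] z [136.8 140.1 142.9]
```

View pics/chk1.png

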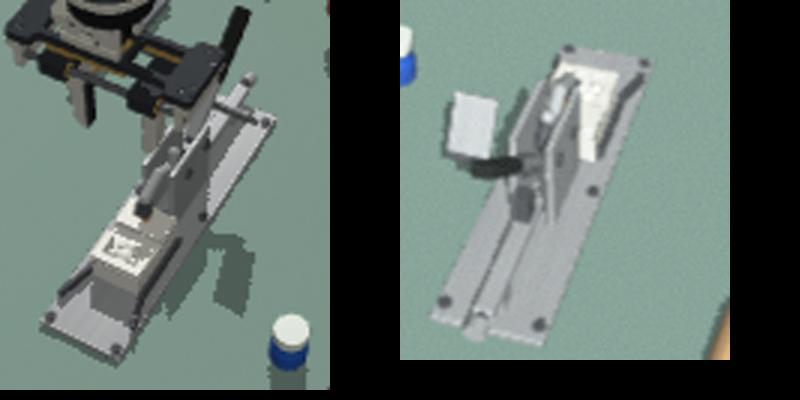

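The mould sits in the channel with its pin under the jaw. The open handle's tail top is near z 180, so the tilt is about +0.08 rad and the lock height should be about 93. I'll move the closed fingers over the handle.

Call:
send_rows(
  plan=[
    {"gripper":0.0,"x":0.04,"y":0,"z":0,"rx":0,"ry":0,"rz":0},
    {"gripper":0.0,"x":0.045,"y":0,"z":0,"rx":0,"ry":0,"rz":0},
    {"gripper":0.0,"x":0.045,"y":0,"z":0,"rx":0,"ry":0,"rz":0},
    {"gripper":0.0,"x":0.045,"y":0,"z":0,"rx":0,"ry":0,"rz":0},
    {"gripper":0.0,"x":0.045,"y":0,"z":0,"rx":0,"ry":0,"rz":0},
    {"gripper":0.0,"x":0.035,"y":-0.001,"z":0,"rx":0,"ry":0,"rz":0},
    {"gripper":0.0,"x":0,"y":0,"z":0.02,"rx":0,"ry":0,"rz":0},
    {"gripper":0.0,"x":0,"y":0,"z":0.02,"rx":0,"ry":0,"rz":0},
    {"gripper":0.0,"x":0,"y":0,"z":0,"rx":0,"ry":0,"rz":0},
    {"gripper":0.0,"x":0,"y":0,"z":0,"rx":0,"ry":0,"rz":0},
  ],
)

```text
clock: 12.95
tool_pos: [547.1, 206.5, 281.1]
tool_rot: [-0.0, 0.72, 0.694, -0.001]
wrist_force: [-0.6, -0.7, -0.1]
finger_gap: 0.007
grip_force: 0.0
```

Run:
```python
from h import *
from cell import bot,imaging
s=bot.sense(); print(s["tool_pos"],s["wrist_force"],s["clock"],s["finger_gap"])
a=np.radians(-92); xh=np.array([np.cos(a),np.sin(a)]); yh=np.array([-xh[1],xh[0]]); O=np.array([542.4,58.5])
go(s,[*(O-148*xh),270],-2)
```

```text
[547.14503737 206.52566468 281.11519514] [-0.6195401  -0.73988081 -0.07650217] 12.95 0.006545570372447596
turn [-0.07  0.02 -0.04] shift [-0.0001  0.0004  0.0111]
```

Call:
send_rows(
  plan=[
    {"gripper":0.0,"x":0,"y":0,"z":0.004,"rx":0,"ry":0,"rz":0},
    {"gripper":0.0,"x":0,"y":0,"z":0.004,"rx":0,"ry":0,"rz":0},
    {"gripper":0.0,"x":0,"y":0,"z":0.004,"rx":0,"ry":0,"rz":0},
    {"gripper":0.0,"x":0,"y":0,"z":0.004,"rx":0,"ry":0,"rz":0},
    {"gripper":0.0,"x":0,"y":0,"z":0.003,"rx":0,"ry":0,"rz":0},
    {"gripper":0.0,"x":0,"y":0,"z":0.003,"rx":0,"ry":0,"rz":0},
  ],
)

```text
clock: 13.55
tool_pos: [547.4, 206.7, 259.2]
tool_rot: [0.0, 0.72, 0.694, 0.0]
wrist_force: [-0.4, 0.9, 3.0]
finger_gap: 0.001
grip_force: 1.2
```

Call:
send_rows(
  plan=[
    {"gripper":0.0,"x":0,"y":0,"z":0.003,"rx":0,"ry":0,"rz":0},
    {"gripper":0.0,"x":0,"y":0,"z":0.003,"rx":0,"ry":0,"rz":0},
    {"gripper":0.0,"x":0,"y":0,"z":0.003,"rx":0,"ry":0,"rz":0},
  ],
)

```text
clock: 13.85
tool_pos: [547.5, 206.8, 250.4]
tool_rot: [0.0, 0.72, 0.694, 0.0]
wrist_force: [-0.1, 0.7, 4.9]
finger_gap: 0.004
grip_force: 1.6
```

Call:
send_rows(
  plan=[
    {"gripper":0.0,"x":0,"y":0,"z":0.003,"rx":0,"ry":0,"rz":0},
    {"gripper":0.0,"x":0,"y":0,"z":0.003,"rx":0,"ry":0,"rz":0},
    {"gripper":0.0,"x":0,"y":0,"z":0.003,"rx":0,"ry":0,"rz":0},
  ],
)

```text
clock: 14.15
tool_pos: [547.4, 206.7, 241.2]
tool_rot: [0.0, 0.72, 0.694, 0.0]
wrist_force: [0.3, 0.7, 5.2]
finger_gap: 0.005
grip_force: 2.0
```

Call:
send_rows(
  plan=[
    {"gripper":0.0,"x":0,"y":0,"z":0.003,"rx":0,"ry":0,"rz":0},
    {"gripper":0.0,"x":0,"y":0,"z":0.003,"rx":0,"ry":0,"rz":0},
    {"gripper":0.0,"x":0,"y":0,"z":0.003,"rx":0,"ry":0,"rz":0},
    {"gripper":0.0,"x":0,"y":0,"z":0.003,"rx":0,"ry":0,"rz":0},
    {"gripper":0.0,"x":0,"y":0,"z":0.003,"rx":0,"ry":0,"rz":0},
  ],
)

```text
clock: 14.65
tool_pos: [547.6, 206.9, 226.9]
tool_rot: [0.0, 0.719, 0.695, 0.001]
wrist_force: [-0.6, 1.4, 9.4]
finger_gap: 0.002
grip_force: 3.9
```

Call:
send_rows(
  plan=[
    {"gripper":0.0,"x":0,"y":0,"z":0.003,"rx":0,"ry":0,"rz":0},
    {"gripper":0.0,"x":0,"y":0,"z":0.003,"rx":0,"ry":0,"rz":0},
    {"gripper":0.0,"x":0,"y":0,"z":0.003,"rx":0,"ry":0,"rz":0},
    {"gripper":0.0,"x":0,"y":0,"z":0.003,"rx":0,"ry":0,"rz":0},
    {"gripper":0.0,"x":0,"y":0,"z":0.003,"rx":0,"ry":0,"rz":0},
  ],
)

```text
clock: 15.15
tool_pos: [547.6, 207.0, 211.9]
tool_rot: [0.0, 0.719, 0.695, 0.001]
wrist_force: [-0.6, 2.9, 8.9]
finger_gap: 0.004
grip_force: 3.6
```

Call:
send_rows(
  plan=[
    {"gripper":0.0,"x":0,"y":0,"z":0.002,"rx":0,"ry":0,"rz":0},
    {"gripper":0.0,"x":0,"y":0,"z":0.002,"rx":0,"ry":0,"rz":0},
    {"gripper":0.0,"x":0,"y":0,"z":0.002,"rx":0,"ry":0,"rz":0},
    {"gripper":0.0,"x":0,"y":0,"z":0.002,"rx":0,"ry":0,"rz":0},
  ],
)

```text
clock: 15.55
tool_pos: [547.5, 207.0, 203.7]
tool_rot: [-0.0, 0.719, 0.695, 0.001]
wrist_force: [-0.2, 3.7, 6.7]
finger_gap: 0.005
grip_force: 3.0
```

Call:
send_rows(
  plan=[
    {"gripper":0.0,"x":0,"y":0,"z":0.0015,"rx":0,"ry":0,"rz":0},
    {"gripper":0.0,"x":0,"y":0,"z":0.0015,"rx":0,"ry":0,"rz":0},
    {"gripper":0.0,"x":0,"y":0,"z":0.0015,"rx":0,"ry":0,"rz":0},
    {"gripper":0.0,"x":0,"y":0,"z":0.0015,"rx":0,"ry":0,"rz":0},
  ],
)

```text
clock: 15.95
tool_pos: [547.4, 207.0, 197.5]
tool_rot: [-0.0, 0.719, 0.695, 0.0]
wrist_force: [0.6, 1.8, 5.5]
finger_gap: 0.008
grip_force: 2.4
```

Call:
send_rows(
  plan=[
    {"gripper":0.0,"x":0,"y":0,"z":0.0015,"rx":0,"ry":0,"rz":0},
    {"gripper":0.0,"x":0,"y":0,"z":0.0015,"rx":0,"ry":0,"rz":0},
    {"gripper":0.0,"x":0,"y":0,"z":0.0015,"rx":0,"ry":0,"rz":0},
  ],
)

```text
clock: 16.25
tool_pos: [547.4, 206.9, 192.8]
tool_rot: [-0.0, 0.719, 0.695, 0.0]
wrist_force: [-0.3, 2.4, 5.1]
finger_gap: 0.003
grip_force: 2.1
```

Call:
send_rows(
  plan=[
    {"gripper":0.0,"x":0,"y":0,"z":0.001,"rx":0,"ry":0,"rz":0},
    {"gripper":0.0,"x":0,"y":0,"z":0.001,"rx":0,"ry":0,"rz":0},
  ],
)

```text
clock: 16.45
tool_pos: [547.4, 206.8, 190.7]
tool_rot: [-0.0, 0.72, 0.694, 0.0]
wrist_force: [-0.7, 2.4, 4.1]
finger_gap: 0.006
grip_force: 1.8
```

Call:
send_rows(
  plan=[
    {"gripper":0.0,"x":0,"y":0,"z":0.001,"rx":0,"ry":0,"rz":0},
    {"gripper":0.0,"x":0,"y":0,"z":0.001,"rx":0,"ry":0,"rz":0},
  ],
)

```text
clock: 16.65
tool_pos: [547.3, 206.7, 188.7]
tool_rot: [-0.0, 0.72, 0.694, -0.0]
wrist_force: [0.8, 2.3, 2.7]
finger_gap: 0.006
grip_force: 1.6
```

Call:
send_rows(
  plan=[
    {"gripper":0.0,"x":0,"y":0,"z":0.001,"rx":0,"ry":0,"rz":0},
    {"gripper":0.0,"x":0,"y":0,"z":0.001,"rx":0,"ry":0,"rz":0},
  ],
)

```text
clock: 16.85
tool_pos: [547.3, 206.6, 186.7]
tool_rot: [-0.0, 0.72, 0.694, -0.0]
wrist_force: [0.1, 0.7, 2.0]
finger_gap: 0.009
grip_force: 1.3
```

Call:
send_rows(
  plan=[
    {"gripper":0.0,"x":0,"y":0,"z":0.001,"rx":0,"ry":0,"rz":0},
    {"gripper":0.0,"x":0,"y":0,"z":0.0005,"rx":0,"ry":0,"rz":0},
  ],
)

```text
clock: 17.05
tool_pos: [547.3, 206.6, 185.1]
tool_rot: [-0.0, 0.72, 0.694, -0.0]
wrist_force: [-0.3, 1.7, 2.6]
finger_gap: 0.005
grip_force: 1.1
```

Grip force tracks the load. I'll keep going until it drops to 0, which will be the snap.

Call:
send_rows(
  plan=[
    {"gripper":0.0,"x":0,"y":0,"z":0.001,"rx":0,"ry":0,"rz":0},
    {"gripper":0.0,"x":0,"y":0,"z":0.0005,"rx":0,"ry":0,"rz":0},
  ],
)

```text
clock: 17.25
tool_pos: [547.3, 206.6, 183.6]
tool_rot: [-0.0, 0.72, 0.694, -0.0]
wrist_force: [1.1, 0.9, 2.1]
finger_gap: 0.008
grip_force: 0.9
```

Call:
send_rows(
  plan=[
    {"gripper":0.0,"x":0,"y":0,"z":0.001,"rx":0,"ry":0,"rz":0},
    {"gripper":0.0,"x":0,"y":0,"z":0.0005,"rx":0,"ry":0,"rz":0},
  ],
)

```text
clock: 17.45
tool_pos: [547.3, 206.6, 182.1]
tool_rot: [-0.0, 0.72, 0.694, -0.0]
wrist_force: [0.7, 1.3, 1.0]
finger_gap: 0.003
grip_force: 0.6
```

Call:
send_rows(
  plan=[
    {"gripper":0.0,"x":0,"y":0,"z":0.0005,"rx":0,"ry":0,"rz":0},
    {"gripper":0.0,"x":0,"y":0,"z":0.0005,"rx":0,"ry":0,"rz":0},
  ],
)

```text
clock: 17.65
tool_pos: [547.3, 206.6, 181.2]
tool_rot: [-0.0, 0.72, 0.694, -0.0]
wrist_force: [-0.1, 1.2, 0.8]
finger_gap: 0.002
grip_force: 0.5
```

Call:
send_rows(
  plan=[
    {"gripper":0.0,"x":0,"y":0,"z":0.0005,"rx":0,"ry":0,"rz":0},
    {"gripper":0.0,"x":0,"y":0,"z":0.0005,"rx":0,"ry":0,"rz":0},
  ],
)

```text
clock: 17.85
tool_pos: [547.3, 206.6, 180.2]
tool_rot: [-0.0, 0.72, 0.694, -0.0]
wrist_force: [-1.3, 0.2, 1.5]
finger_gap: 0.006
grip_force: 0.3
```

Call:
send_rows(
  plan=[
    {"gripper":0.0,"x":0,"y":0,"z":0.0005,"rx":0,"ry":0,"rz":0},
    {"gripper":0.0,"x":0,"y":0,"z":0.0005,"rx":0,"ry":0,"rz":0},
  ],
)

```text
clock: 18.05
tool_pos: [547.3, 206.6, 179.2]
tool_rot: [-0.0, 0.72, 0.694, -0.0]
wrist_force: [-0.7, 0.8, -0.6]
finger_gap: 0.004
grip_force: 0.2
```

Call:
send_rows(
  plan=[
    {"gripper":0.0,"x":0,"y":0,"z":0.0005,"rx":0,"ry":0,"rz":0},
    {"gripper":0.0,"x":0,"y":0,"z":0.0005,"rx":0,"ry":0,"rz":0},
  ],
)

```text
clock: 18.25
tool_pos: [547.3, 206.6, 178.3]
tool_rot: [0.0, 0.72, 0.694, -0.0]
wrist_force: [-0.0, -0.4, 0.5]
finger_gap: 0.008
grip_force: 0.0
```

Call:
send_rows(
  plan=[
    {"gripper":0.0,"x":0,"y":0,"z":0.0005,"rx":0,"ry":0,"rz":0},
    {"gripper":0.0,"x":0,"y":0,"z":0.0005,"rx":0,"ry":0,"rz":0},
    {"gripper":0.0,"x":0,"y":0,"z":0.0005,"rx":0,"ry":0,"rz":0},
    {"gripper":0.0,"x":0,"y":0,"z":0,"rx":0,"ry":0,"rz":0},
  ],
)

```text
clock: 18.65
tool_pos: [547.3, 206.7, 176.7]
tool_rot: [-0.0, 0.72, 0.694, -0.0]
wrist_force: [1.0, -0.1, -0.9]
finger_gap: 0.006
grip_force: 0.0
```

Call:
send_rows(
  plan=[
    {"gripper":0.0,"x":0,"y":0,"z":-0.003,"rx":0,"ry":0,"rz":0},
    {"gripper":0.0,"x":0,"y":0,"z":-0.006,"rx":0,"ry":0,"rz":0},
    {"gripper":0.0,"x":0,"y":0,"z":-0.02,"rx":0,"ry":0,"rz":0},
    {"gripper":0.0,"x":0,"y":0,"z":-0.03,"rx":0,"ry":0,"rz":0},
    {"gripper":0.0,"x":0,"y":0,"z":-0.04,"rx":0,"ry":0,"rz":0},
    {"gripper":0.0,"x":0,"y":0,"z":0,"rx":0,"ry":0,"rz":0},
    {"gripper":0.0,"x":0,"y":0,"z":0,"rx":0,"ry":0,"rz":0},
  ],
)

```text
clock: 19.35
tool_pos: [547.5, 206.7, 277.0]
tool_rot: [0.0, 0.72, 0.694, 0.001]
wrist_force: [-0.7, -0.8, -0.7]
finger_gap: 0.001
grip_force: 0.0
```

```bash
cat > k.py <<'E'
from h import *
from cell import bot,imaging
s=bot.sense(); print(s["tool_pos"],s["wrist_force"],s["clock"])
a=np.radians(-92); xh=np.array([np.cos(a),np.sin(a)]); yh=np.array([-xh[1],xh[0]]); O=np.array([542.4,58.5])
for n in("scene","side"):
    c=imaging.read_camera(n); np.savez(n+"2.npz",**c); w=cloud(c); L=w[...,:2]-O; X=L@xh;Y=L@yh; z=w[...,2]
    m=(c["color"].max(2)<60)&(z>70)&(z<220)&(abs(Y)<25)&(X<-100)&(X>-215)
    for k in range(-210,-110,20):
        q=m&(X>=k)&(X<k+20)
        if q.sum()>3: print(n,"bar",k+10,q.sum(),"Y",np.percentile(Y[q],[5,95]).round(1),"z",np.percentile(z[q],[10,50,90]).round(1))
    t=(Y>26)&(Y<75)&(X<-40)&(X>-150)&(z>70)&(z<165); t[:,:]&=c["color"].min(2)>70
    if t.sum(): print(n,"tab",t.sum(),"X",np.percentile(X[t],[3,50,97]).round(1),"Y",np.percentile(Y[t],[3,97]).round(1),"z",np.percentile(z[t],[3,97]).round(1))
P=lambda x,y:O+x*xh+y*yh
go(s,[*P(-115,50),230],-2)
E
python3 k.py
```

```text
[547.51700619 206.73748123 277.0262669 ] [-0.7069441  -0.79303713 -0.74360758] 19.35
scene bar -200 9 Y [-2.5  9.8] z [91.7 94.  97.6]
scene bar -180 24 Y [-6.4 10.9] z [90.5 94.  96.1]
scene bar -160 22 Y [-4.8 10.2] z [89.3 92.8 97.2]
scene bar -140 28 Y [-4.6 10. ] z [ 89.8  92.3 197.9]
scene bar -120 21 Y [-4.3 11. ] z [86.9 90.6 92.5]
scene tab 117 X [-90.1 -85.1 -81.9] Y [31.6 66.4] z [ 82.5 131.4]
side bar -200 20 Y [-6.8  6.4] z [92.6 94.  95.2]
side bar -180 38 Y [-7.2  6.4] z [91.  93.3 95. ]
side bar -160 35 Y [-7.3  6.4] z [89.8 91.7 93.9]
side bar -140 35 Y [-7.7  6.8] z [89.1 90.4 92.1]
side bar -120 21 Y [-7.5  5.8] z [87.6 89.2 90.8]
side tab 240 X [-93.9 -91.2 -87.5] Y [27.9 63.5] z [ 75.9 129.1]
turn [ 0.11 -0.04 -0.03] shift [-0.0333  0.0501  0.047 ]
```

The pliers are locked on their own: the bar is level at about z 92, and the tab's -x face is at X ≈ -91 with its top at 130. Next I'll go behind the tab.

Call:
send_rows(
  plan=[
    {"gripper":0.0,"x":0,"y":0.025,"z":0,"rx":0,"ry":0,"rz":0},
    {"gripper":0.0,"x":-0.015,"y":0.025,"z":0,"rx":0,"ry":0,"rz":0},
    {"gripper":0.0,"x":-0.015,"y":0,"z":0.02,"rx":0,"ry":0,"rz":0},
    {"gripper":0.0,"x":0,"y":0,"z":0.03,"rx":0,"ry":0,"rz":0},
    {"gripper":0.0,"x":0,"y":0,"z":0.02,"rx":0,"ry":0,"rz":0},
    {"gripper":0.0,"x":0,"y":0,"z":0.012,"rx":0,"ry":0,"rz":0},
    {"gripper":0.0,"x":0,"y":0,"z":0,"rx":0,"ry":0,"rz":0},
    {"gripper":0.0,"x":0,"y":0,"z":0,"rx":0,"ry":0,"rz":0},
  ],
)

```text
clock: 20.25
tool_pos: [596.4, 175.1, 194.3]
tool_rot: [0.0, 0.719, 0.695, 0.0]
wrist_force: [0.4, -0.2, 0.4]
finger_gap: 0.004
grip_force: 0.0
```

Call:
send_rows(
  plan=[
    {"gripper":0.0,"x":-0.004,"y":0,"z":0,"rx":0,"ry":0,"rz":0},
    {"gripper":0.0,"x":-0.004,"y":0,"z":0,"rx":0,"ry":0,"rz":0},
    {"gripper":0.0,"x":-0.003,"y":0,"z":0,"rx":0,"ry":0,"rz":0},
    {"gripper":0.0,"x":-0.002,"y":0,"z":0,"rx":0,"ry":0,"rz":0},
  ],
)

```text
clock: 20.65
tool_pos: [595.9, 161.5, 194.3]
tool_rot: [0.0, 0.72, 0.694, 0.0]
wrist_force: [0.0, 0.2, 0.0]
finger_gap: 0.006
grip_force: 0.0
```

Call:
send_rows(
  plan=[
    {"gripper":0.0,"x":-0.002,"y":0,"z":0,"rx":0,"ry":0,"rz":0},
    {"gripper":0.0,"x":-0.002,"y":0,"z":0,"rx":0,"ry":0,"rz":0},
  ],
)

```text
clock: 20.85
tool_pos: [595.7, 157.8, 193.9]
tool_rot: [0.0, 0.72, 0.694, 0.0]
wrist_force: [0.7, -0.1, -0.7]
finger_gap: 0.009
grip_force: 0.0
```

Call:
send_rows(
  plan=[
    {"gripper":0.0,"x":-0.002,"y":0,"z":0,"rx":0,"ry":0,"rz":0},
    {"gripper":0.0,"x":-0.002,"y":0,"z":0,"rx":0,"ry":0,"rz":0},
    {"gripper":0.0,"x":-0.001,"y":0,"z":0,"rx":0,"ry":0,"rz":0},
  ],
)

```text
clock: 21.15
tool_pos: [595.5, 152.9, 194.0]
tool_rot: [-0.0, 0.72, 0.694, 0.0]
wrist_force: [0.8, 1.9, 1.3]
finger_gap: 0.006
grip_force: 1.1
```

Call:
send_rows(
  plan=[
    {"gripper":0.0,"x":-0.001,"y":0,"z":0,"rx":0,"ry":0,"rz":0},
    {"gripper":0.0,"x":-0.001,"y":0,"z":0,"rx":0,"ry":0,"rz":0},
  ],
)

```text
clock: 21.35
tool_pos: [595.5, 151.1, 194.2]
tool_rot: [0.0, 0.719, 0.694, 0.0]
wrist_force: [0.2, 2.9, 3.7]
finger_gap: 0.004
grip_force: 1.7
```

Call:
send_rows(
  plan=[
    {"gripper":0.0,"x":-0.001,"y":0,"z":0,"rx":0,"ry":0,"rz":0},
    {"gripper":0.0,"x":-0.001,"y":0,"z":0,"rx":0,"ry":0,"rz":0},
  ],
)

```text
clock: 21.55
tool_pos: [595.3, 148.8, 193.8]
tool_rot: [0.0, 0.719, 0.694, -0.0]
wrist_force: [-0.0, 0.4, -0.0]
finger_gap: 0.003
grip_force: 0.5
```

```bash
python3 k.py
```

```text
[595.30786451 148.82375034 193.78299371] [-0.02428514  0.36766611 -0.04665307] 21.55
scene bar -140 7 Y [-2.5  7.6] z [102.5 104.5 106.3]
scene bar -120 28 Y [-14.7  11. ] z [101.6 104.9 110.4]
scene tab 152 X [-92.2 -82.1 -70.4] Y [31.1 65.7] z [ 87.5 161.1]
side bar -180 24 Y [-8.7  8. ] z [142.1 144.6 147.5]
side bar -160 29 Y [-9.   5.5] z [133.5 136.9 140.2]
side bar -140 24 Y [-9.5  5.8] z [123.1 127.  130.5]
side bar -120 24 Y [-8.2  8.1] z [116.4 119.6 122. ]
side tab 332 X [-104.5 -100.8  -74.1] Y [28.2 62.3] z [ 92.3 163.5]
turn [-0.01  0.01 -0.03] shift [ 0.0229  0.0003 -0.0362]
```

The handle is springing up. I'll back away and rise clear.

Call:
send_rows(
  plan=[
    {"gripper":0.0,"x":0.01,"y":0,"z":0,"rx":0,"ry":0,"rz":0},
    {"gripper":0.0,"x":0.02,"y":0.005,"z":0,"rx":0,"ry":0,"rz":0},
    {"gripper":0.0,"x":0.02,"y":0.01,"z":-0.01,"rx":0,"ry":0,"rz":0},
    {"gripper":0.0,"x":0,"y":0,"z":-0.04,"rx":0,"ry":0,"rz":0},
    {"gripper":0.0,"x":0,"y":0,"z":-0.04,"rx":0,"ry":0,"rz":0},
    {"gripper":0.0,"x":0,"y":0,"z":-0.04,"rx":0,"ry":0,"rz":0},
    {"gripper":0.0,"x":0,"y":0,"z":0,"rx":0,"ry":0,"rz":0},
    {"gripper":0.0,"x":0,"y":0,"z":0,"rx":0,"ry":0,"rz":0},
    {"gripper":0.0,"x":0,"y":0,"z":0,"rx":0,"ry":0,"rz":0},
  ],
)

```text
clock: 22.55
tool_pos: [612.0, 199.2, 322.2]
tool_rot: [-0.0, 0.719, 0.695, -0.001]
wrist_force: [0.2, 0.2, -0.6]
finger_gap: 0.003
grip_force: 0.0
```

```bash
python3 k.py
python3 - <<'E'
from h import *
o=np.zeros((400,800,3),np.uint8)
for i,(n,b) in enumerate((("scene",(270,120,380,250)),("side",(270,190,380,310)))):
    c=dict(np.load(n+"2.npz")); x0,y0,x1,y1=b
    im=cv2.resize(c["color"][y0:y1,x0:x1],None,fx=3,fy=3,interpolation=cv2.INTER_CUBIC); o[:im.shape[0],i*400:i*400+im.shape[1]]=im[:400]
cv2.imwrite("pics/end.png",o)
E
```

```text
[611.99579962 199.16239501 322.22497374] [ 0.22273078  0.19890079 -0.55791612] 22.55
scene bar -160 33 Y [-4.5 10.8] z [168.9 176.5 181.7]
scene bar -140 39 Y [-5.1 11.2] z [155.4 162.4 168.8]
scene bar -120 42 Y [-4.5 10.7] z [139.3 147.1 155.4]
scene tab 25 X [-78.9 -55.8 -49.9] Y [31.6 67.1] z [104.5 150.3]
side bar -160 21 Y [-9.8  4.9] z [168.7 175.3 180.6]
side bar -140 17 Y [-10.1   3.4] z [151.7 158.1 166.5]
side bar -120 13 Y [-10.1   0.7] z [138.8 142.8 147.8]
side tab 318 X [-87.5 -71.8 -56.2] Y [28.8 63.9] z [103.2 147.1]
turn [-0.11  0.03 -0.  ] shift [-0.028  -0.0146  0.0922]
```

View pics/end.png

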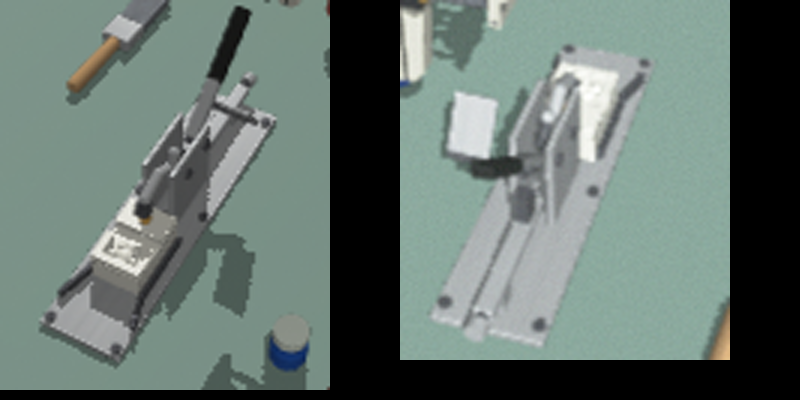

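The handle is fully open again, with the same heights as at the start. The tab is at rest, the mould is unchanged in the channel and the gripper is clear.

```bash
python3 -c "
from cell import bot
print(bot.finish_job())"
```

```text
the job is handed in; nothing more can be done
None
```

I handed the job in at about 22.6 s with the mould against the stop, the pliers locked by themselves and then freed with the release lever, and the handle sprung open; no verdict came back, and I did not measure the pin depth directly.

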